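# Put the loupe away in its sliding-lid box

### The job

Put the loupe away: slide the flush, handle-less lid of the black box all the way open with a fingertip pressed on it, stand the loupe gently on its base on the floor of the empty compartment this uncovers, and slide the lid fully shut again. The lid is thin plastic, so never bear on it or the box with more than about 20 N; do not drop the loupe, do not shove the box about, and leave everything else where it is.

Things in the scene. Friction and masses are not known exactly. Their poses are not given: they have to be found in the camera images.
- box: Black printed box, standing loose on a writing pad, on four rubber feet, 220 mm (its x) by 90 mm (its y) by 48 mm high, about 0.8 kg. Origin at the centre of its underside, at its feet, z up. Its top: the rims of the 6 mm walls along both sides (y = +-39..45 mm) and at the -x end, all 48 mm above the origin, and between them the lid.
- lid (a joint): Lid: flat grey plastic panel 214 x 76 x 4 mm, no handle or notch, in deep grooves along the box's x. Value in m: 0 shut (covers box x = -104..+110, y = +-38), grows as it slides out over the +x end, stop at 0.110. Moving takes about 5 N along x; it stays where left. It rides on foam strips: its top is from level with the rims to 8 mm below, not known. Finger friction 0.4 to 0.7.
- nest (a point): Centre of the floor of the loupe's compartment, in the box at x = -52, y = 0, z = 7 mm of its frame. The compartment is 104 mm (box x) by 78 mm (box y), its outer walls end 41 mm above this floor, the lid's underside is 29 to 37 mm above it. Covered by the lid until it is opened; free when the lid is out by 100 mm or more.
- loupe: Loupe: upright dark metal cylinder 34 mm in diameter and 26 mm high with a glass lens in its top, about 60 g, loose. Origin at the centre of its underside (flat base), z up. It stands on the desk.
- pad: Bystander: pad of white paper under the box, 240 x 112 mm, lying fixed on the desk (z = 0); it is more or less used up, so its top, on which the box stands, is anywhere from 3 to 9 mm above the desk. Origin 10 mm below the centre of its top.
- tray: Bystander: open white parts tray, 220 x 100 x 30 mm, with screws and nozzles, fixed; origin under its centre.
- flask: Bystander: blue steel drinking flask with black cap and loop, 70 mm in diameter, 245 mm tall, loose; origin at its base.
- driver: Bystander: screwdriver with yellow handle, 170 mm, lying loose.
- bracket: Bystander: red printed angle bracket, 50 x 30 x 40 mm, loose; origin under its foot.
- mug: Bystander: white mug, 80 mm in diameter, 95 mm high, loose; origin at its base.
- cutters: Bystander: flush cutters with black handles, 120 mm long, lying loose.
- tape: Bystander: roll of brown paper tape, 64 mm in diameter, 20 mm high, lying loose.
Not all that is in view belongs to the job. Of the things that look like the box, the largest one is meant.

How it is judged:
By the outcome, as a careful person would: the job done as asked, in the order asked, and still so for the second after the job is handed in, with the robot touching nothing.
It also fails if it takes over 72 s, if anything falls off the work surface, if the arm or the gripper's body presses on something with over 40 N, if the wrist force passes 120 N, or if a joint passes its speed limit or range.

### The arm

A 7-joint arm with a two-finger parallel gripper is mounted at the origin on the work surface. World frame = base frame: x ahead of the robot, y to its left, z up, the work surface at z = 0. Lengths are in m, angles in rad, forces in N, time in s.
With the tool pointing down it reaches from about 0.4 to 0.85 m from the base axis. Payload 10.4 kg.
Tool frame: the origin (TCP) lies on the centre line of the jaws, within the pads' length; the fingertips stand 11 mm ahead of it and the grasp point (between the pads) lies 8 mm behind it (tip_reach is the distance from the TCP to the fingertips, in m); z points along the fingers, y is the line along which they close (so a half turn about z gives the same grasp; the last joint's range is limited). The gripper opens to 85 mm and grips with 20 to 120 N. Pads are 22 mm wide; open, the fingers measure 114 mm over their backs; the gripper's body (76 mm by 85 mm) begins 54 mm behind the grasp point. The pads swing forward as they close: fully open they stand 13 mm farther back than shut.
Start: joints at [-1.244, 0.332, -0.065, 1.46, 0.022, 1.35, -0.088], TCP at [0.214, 0.587, 0.242] pointing down, gripper open.
Joint ranges: [-2.6, 2.6], [-0.5, 2.12], [-1.47, 1.34], [0.16, 2.42], [-1.27, 4.41], [0.06, 2.06], [-2.6, 2.6]. Speed limits (rad/s): [2.22, 2.22, 2.79, 2.79, 3.14, 3.14, 3.14].

### API

Orientations are given as a unit quaternion [x, y, z, w].
In Python, from workcell import get_obs, camera, hand_in, tip_reach gives the robot as it stands. The module is installed in compiled form; this text tells all that it offers.
- The arm moves only by the tool move_arm, never from a script. Its argument "plan" is a list of rows, each an object with "delta_pos": the shift along the tool's x, y, z in normalised numbers (1 is 0.8 m), a list of three; "turn": the turn, a rotation vector about the tool's x, y, z in shares of 2 pi rad (1.0 is 2 pi rad), a list of three; "fingers": the closure, from 0 (fully open) to 1 (shut). A call has 1 to 12 rows; each row is the pose to reach, as a shift and turn from the pose commanded when the call began, along the tool's axes at that moment; what a row does not reach only later rows make up. A row lasts 1/8 s, in which the tool goes at most 62.5 mm and 10.7 degrees, less where a joint would pass 70% of its speed; a pose out of reach is approached as far as the arm can. Shift and turn numbers lie between -1 and 1, and a call with a number outside is refused. A call with a gripper value outside its range is refused whole. The fingers move at their own pace and stop on an object; "force" is the grip in N (left out, the last holds). Time passes only in rows, so rows that repeat a pose let the fingers close. It gives the time, the measured TCP pose, the force, the opening and the grip force at its end, in the units of the state.
- get_obs(): the state, without advancing time (a new reading comes with each control period).
- camera(name): name is "scene" or "top" or "wrist"; returns a dict with "color" (400x640x3 uint8, red, green, blue), "range_z" (400x640 float32, m along the optical axis (not along the pixel's ray), 0 where there is no reading), "fx", "fy", "cx", "cy" (pixels), "R" (3x3) and "t" (3): a world point X has camera coordinates R X + t; the wrist camera has in their place "tool_from_camera" (4x4, takes a point from camera to tool coordinates, whose origin is the TCP and whose axes are the flange's). Camera axes: x right, y down, z forward; pixel columns grow to the right and rows downward; lengths in m; the calibration is good to about 2 mm. A picture is of the moment at which its call begins: read the wrist's pose just before it.
- hand_in(): hands the job in; it is judged then, once.
The state is a dict: "clock": time; "joint_pos": joint angles; "joint_velocities": joint speeds; "tau": joint torques, N m; "position": TCP position; "ee_rot": TCP orientation; "ft_force": force on the tool from outside, world axes, zero at the start; "torque": the same for the moment, N m; "grip_width": opening from 0.0 (shut) to 1.0 (fully open); "grasp_force": force on a finger pad.
Only numpy, scipy, OpenCV 4.12 (cv2) and the standard library are available. Lean on these libraries where they do the work, as an engineer would, in place of code of your own. Each camera call takes 0.05 s, during which the arm holds its last target. There are 200 camera calls.

## Working session

There is one attempt and no reset: what is moved stays moved. The work goes in short steps, Python scripts to look and compute and a tool call to move; the robot and the scene stay as the last step left them, time stands still between calls to the robot, and variables do not carry over. Pictures are saved under pics/ and viewed, at most 10 in all, crops included, and the job is handed in when it is done.

Besides the shell and the picture viewer there is one more tool, called after "Call:" as a command line: name --argument value ..., lists and objects as JSON in quotes. move_arm: Moves the arm, as the interface text tells. Its arguments: {"type":"object","properties":{"plan":{"type":"array","items":{"type":"object","properties":{"delta_pos":{"type":"array","items":{"type":"number"}},"turn":{"type":"array","items":{"type":"number"}},"fingers":{"type":"number"}}}},"force":{"type":"number"}},"required":["plan"]}

```bash
mkdir -p pics; cat > h.py <<'E'
import numpy as np, cv2
from workcell import get_obs, camera, hand_in, tip_reach
from scipy.spatial.transform import Rotation as Ro
def snap(name):
    o=get_obs(); c=camera(name)
    if name=="wrist":
        T=np.eye(4);T[:3,:3]=Ro.from_quat(o["ee_rot"]).as_matrix();T[:3,3]=o["position"]
        c["W"]=T@c["tool_from_camera"]
    else:
        W=np.eye(4);W[:3,:3]=c["R"].T;W[:3,3]=-c["R"].T@c["t"];c["W"]=W
    v,u=np.mgrid[:400,:640]; z=c["range_z"]
    P=np.stack([(u-c["cx"])/c["fx"]*z,(v-c["cy"])/c["fy"]*z,z,np.ones_like(z)],-1)
    c["P"]=(P@c["W"].T)[...,:3]; return o,c
def save(img,fn): cv2.imwrite("pics/"+fn,img[...,::-1])
E
python3 - <<'E'
from h import *
print(tip_reach() if callable(tip_reach) else tip_reach, get_obs())
import pickle
for n in("scene","top"):
    o,c=snap(n); save(c["color"],n+"0.png"); pickle.dump(c,open(n+"0.pkl","wb")); print(n,c["W"][:3,3],c["W"][:3,2])
E
```

```text
0.011 {'clock': 0.0, 'joint_pos': array([-1.24359363,  0.33282673, -0.06468696,  1.46092479,  0.02164862,
        1.34990432, -0.08849482]), 'joint_velocities': array([-0.00031453,  0.0001332 ,  0.0006126 , -0.00076566,  0.00023165,
       -0.00188503, -0.00037143]), 'tau': array([-1.75835947e-03, -6.25437427e+01,  4.80403961e-02, -3.91593575e+01,
        1.61182584e-02,  1.02362290e-02,  2.16203563e-05]), 'position': array([0.21410083, 0.58680991, 0.24155199]), 'ee_rot': array([ 1.73999051e-01,  9.84745583e-01, -6.80638090e-04, -6.14912985e-05]), 'ft_force': array([-0.39861668,  0.5055374 , -0.0051646 ]), 'torque': array([ 0.00024875, -0.0150599 , -0.00765374]), 'grasp_force': 0.0, 'grip_width': 1.0015259266985892}
scene [ 1.01735521 -0.78813575  1.02165345] [-0.37337818  0.57701834 -0.72638734]
top [ 0.42865048 -0.00720065  1.22900294] [ 0.08281353 -0.02728603 -0.99619144]
```

View pics/top0.png

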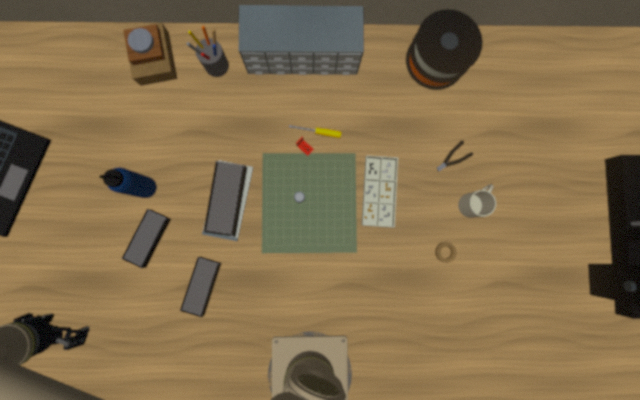

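View pics/scene0.png

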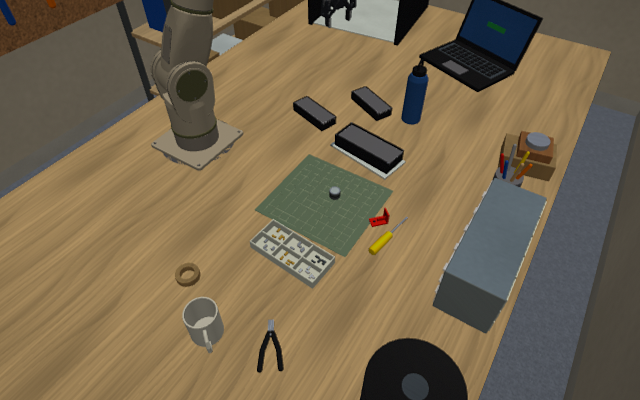

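The top view shows three black boxes with grey lids, at (228,200), (146,238) and (200,287). The one at (228,200) is the largest and sits on the white pad, so it fits. The loupe is at (299,197) on the green mat. I'll confirm both in an enlarged crop and find which end of the box has the rim.

```bash
python3 - <<'E'
from h import *
import pickle
t=pickle.load(open("top0.pkl","rb")); s=pickle.load(open("scene0.pkl","rb"))
a=cv2.resize(t["color"][150:250,195:315],None,fx=5,fy=5,interpolation=cv2.INTER_CUBIC)
b=cv2.resize(s["color"][110:210,325:415],None,fx=5,fy=5,interpolation=cv2.INTER_CUBIC)
f=lambda i:np.clip(255*(i/255.)**.5,0,255).astype(np.uint8)
save(f(a),"topcrop.png"); save(f(b),"scenecrop.png")
P=t["P"]
for (u,v) in [(228,200),(222,180),(220,220),(299,197),(146,238),(200,287),(280,230),(330,180),(248,200),(180,180)]: print(u,v,P[v,u].round(4))
E
```

```text
228 200 [0.5335 0.2452 0.0506]
222 180 [0.5949 0.2645 0.0496]
220 220 [0.473  0.2688 0.0493]
299 197 [0.5434 0.0304 0.034 ]
146 238 [0.4202 0.4927 0.0391]
200 287 [0.2718 0.3291 0.0347]
280 230 [ 0.4422  0.0918 -0.0027]
330 180 [ 0.6006 -0.0677  0.0025]
248 200 [ 5.378e-01  1.931e-01 -4.000e-04]
180 180 [6.022e-01 4.080e-01 6.000e-04]
```

View pics/topcrop.png

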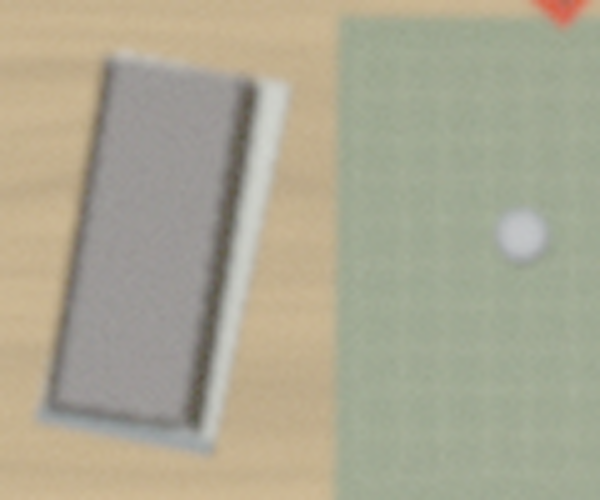

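View pics/scenecrop.png

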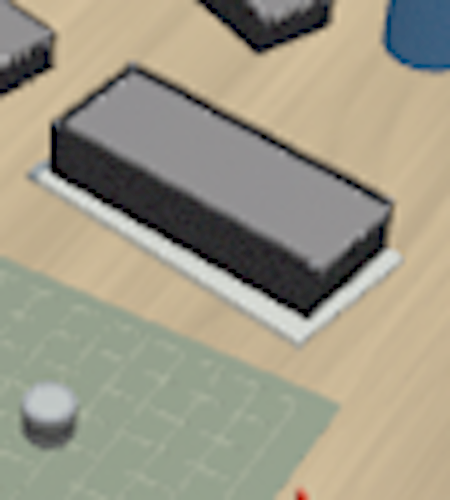

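The crops confirm it. The largest box, at (228,200) on the pad, has its black rim (-x end) toward the robot, at crop (125,415). The lid is flush at the far end, crop (180,65), so box +x points roughly along world +x. The loupe is at full-picture (299,197).

```bash
cat >> h.py <<'E'
def rel(p,yaw,o=None):
    """delta for TCP to p with tool z down, tool y at world angle yaw (rad)"""
    o=o or get_obs(); R=Ro.from_quat(o["ee_rot"]).as_matrix()
    y=np.array([np.cos(yaw),np.sin(yaw),0]); z=np.array([0,0,-1.]); T=np.stack([np.cross(y,z),y,z],1)
    d=R.T@(np.array(p)-o["position"]); r=Ro.from_matrix(R.T@T).as_rotvec()
    print("delta",d.round(4),"turn",r.round(3), "rows",int(np.ceil(max(np.linalg.norm(d)/.0625,np.degrees(np.linalg.norm(r))/10.7))))
def topfit(c,uv,lo,hi,rad=0.2):
    P=c["P"]; p0=P[uv[1],uv[0]]
    m=(P[...,2]>lo)&(P[...,2]<hi)&(np.linalg.norm(P[...,:2]-p0[:2],axis=-1)<rad)&(c["range_z"]>0)
    n,l=cv2.connectedComponents(m.astype(np.uint8)); m=l==l[uv[1],uv[0]]
    q=P[m]; r=cv2.minAreaRect((q[:,:2]*1000).astype(np.float32)); print("n",len(q),"rect",r,"z",np.percentile(q[:,2],[5,50,95]).round(4)); return m,q
E
python3 - <<'E'
from h import *
import pickle
t=pickle.load(open("top0.pkl","rb"))
topfit(t,(228,200),.035,.07); topfit(t,(299,197),.012,.05,.04)
rel([.48,.22,.36],np.radians(-9))
E
```

```text
n 2241 rect ((540.5486450195312, 257.3152160644531), (91.36417388916016, 220.2078857421875), 80.84429931640625) z [0.0471 0.0517 0.0562]
n 97 rect ((547.3555908203125, 30.637752532958984), (31.551206588745117, 31.24608612060547), 0.6979705691337585) z [0.0202 0.0264 0.0288]
delta [-0.3755 -0.2537 -0.1181] turn [-1.000e-03  1.000e-03  1.378e+00] rows 8
```

The manual's scale: shifts go in shares of 0.8 m and turns go in shares of 2 pi rad. Converting my numbers, -0.375 m / 0.8 = -0.4688, -0.118 m / 0.8 = -0.1475, 1.378 rad / 6.2832 = 0.2193.

Call:
move_arm --plan '[{"delta_pos":[-0.4688,-0.3175,-0.1475],"turn":[0,0,0.2193],"fingers":0},{"delta_pos":[-0.4688,-0.3175,-0.1475],"turn":[0,0,0.2193],"fingers":0},{"delta_pos":[-0.4688,-0.3175,-0.1475],"turn":[0,0,0.2193],"fingers":0},{"delta_pos":[-0.4688,-0.3175,-0.1475],"turn":[0,0,0.2193],"fingers":0},{"delta_pos":[-0.4688,-0.3175,-0.1475],"turn":[0,0,0.2193],"fingers":0},{"delta_pos":[-0.4688,-0.3175,-0.1475],"turn":[0,0,0.2193],"fingers":0},{"delta_pos":[-0.4688,-0.3175,-0.1475],"turn":[0,0,0.2193],"fingers":0},{"delta_pos":[-0.4688,-0.3175,-0.1475],"turn":[0,0,0.2193],"fingers":0},{"delta_pos":[-0.4688,-0.3175,-0.1475],"turn":[0,0,0.2193],"fingers":0},{"delta_pos":[-0.4688,-0.3175,-0.1475],"turn":[0,0,0.2193],"fingers":0},{"delta_pos":[-0.4688,-0.3175,-0.1475],"turn":[0,0,0.2193],"fingers":0}]'

```text
clock: 1.48
position: [0.4785, 0.2215, 0.3597]
ee_rot: [0.759, 0.651, -0.0, -0.0]
ft_force: [0.9, 0.1, -0.4]
grip_width: 0.997
grasp_force: 0.0
```

```bash
python3 - <<'E'
from h import *
import pickle
o,c=snap("wrist"); print(o["joint_pos"].round(2),o["ft_force"]); save(c["color"],"w1.png"); pickle.dump(c,open("w1.pkl","wb")); print(c["tool_from_camera"].round(3))
E
```

```text
[-0.84  0.07  0.35  1.53 -0.02  1.54 -0.65] [ 0.85694944  0.05061215 -0.42991509]
[[-0.001 -0.954 -0.301  0.076]
 [ 1.    -0.001  0.001  0.   ]
 [-0.001 -0.301  0.954 -0.132]
 [ 0.     0.     0.     1.   ]]
```

View pics/w1.png

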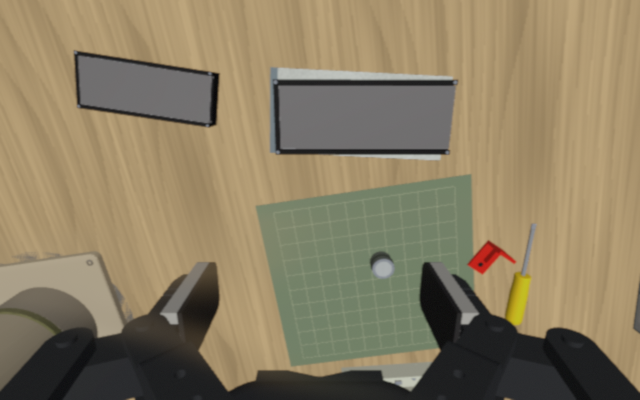

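The wrist view shows the box with its rim on the left at (277,117) and its open lid end at (450,117). The loupe is at (382,266). Next I'll measure both with depth.

```bash
python3 - <<'E'
from h import *
import pickle
c=pickle.load(open("w1.pkl","rb"))
m,q=topfit(c,(365,117),.040,.075); g=c["color"].astype(int).sum(-1)
k=np.array([[c["P"][y,x] for x in range(300,430,5)] for y in range(90,146,5)]).reshape(-1,3)
A=np.c_[k[:,:2],np.ones(len(k))]; print("lid plane",np.linalg.lstsq(A,k[:,2],rcond=None)[0], "mean",k.mean(0), "sd",k[:,2].std())
dark=m&(g<150); print("rim z",np.median(c["P"][dark][:,2]),dark.sum())
# corners with z=rim
def ray(u,v,z):
    W=c["W"];d=W[:3,:3]@[(u-c["cx"])/c["fx"],(v-c["cy"])/c["fy"],1];return W[:3,3]+d*(z-W[2,3])/d[2]
C=[ray(*p,.053) for p in[(274,80),(274,154),(457,80),(448,154)]]
for p in C: print(p.round(4))
print("mean",np.mean(C,0), [np.linalg.norm(a-b).round(4) for a,b in[(C[0],C[1]),(C[2],C[3]),(C[0],C[2]),(C[1],C[3])]])
m,q=topfit(c,(382,262),.012,.05,.04)
print("desk",[c["P"][v,u].round(4) for u,v in[(340,266),(420,266),(350,300),(480,130),(262,140),(360,159),(360,74)]])
# enlarged
im=c["color"][55:170,260:470]; save(np.clip(255*(cv2.resize(im,None,fx=3.8,fy=3.8,interpolation=cv2.INTER_CUBIC)/255.)**.5,0,255).astype(np.uint8),"w1c.png")
E
```

```text
n 13187 rect ((540.1774291992188, 255.5175018310547), (89.96385955810547, 220.33023071289062), 81.06404876708984) z [0.0509 0.0525 0.0562]
lid plane [-0.0170253   0.10868229  0.03511342] mean [0.53870432 0.25572908 0.05373504] sd 0.02482379919033385
rim z 0.055807826510585745 1521
[0.4393 0.3158 0.053 ]
[0.4221 0.2283 0.053 ]
[0.6554 0.2822 0.053 ]
[0.641  0.1942 0.053 ]
mean [0.53946604 0.25510682 0.053     ] [np.float64(0.0891), np.float64(0.0891), np.float64(0.2188), np.float64(0.2215)]
n 459 rect ((546.8277587890625, 30.074604034423828), (33.34211730957031, 33.27497482299805), 56.859928131103516) z [0.0159 0.0268 0.0284]
desk [array([0.4827, 0.0299, 0.0021]), array([6.077e-01, 9.500e-03, 3.000e-04]), array([ 0.4905, -0.0347,  0.0009]), array([7.048e-01, 2.090e-01, 1.000e-04]), array([ 0.4008,  0.242 , -0.001 ]), array([0.5341, 0.1943, 0.0012]), array([0.5469, 0.3077, 0.0077])]
```

View pics/w1c.png

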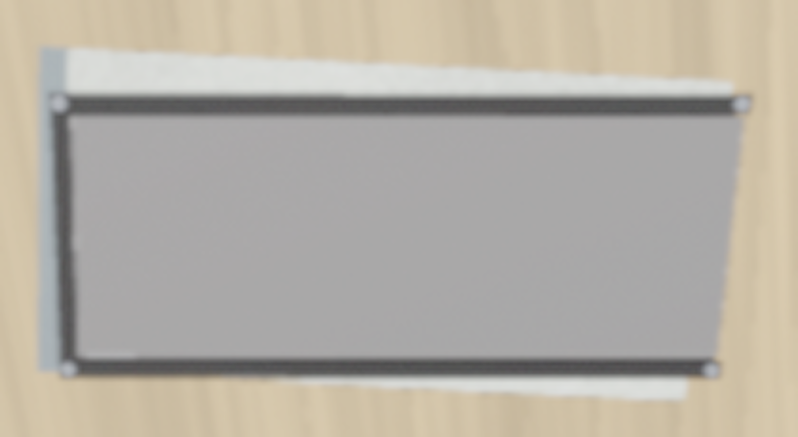

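```bash
python3 - <<'E'
from h import *
rel([.4807,.2648,.082],np.radians(-8.9))
E
```

```text
delta [ 0.0434 -0.0045  0.2778] turn [-0.001  0.     0.001] rows 5
```

In the tool's units: 0.278 m / 0.8 = 0.3475, 0.26 m / 0.8 = 0.325.

Call:
move_arm --plan '[{"delta_pos":[0.0538,-0.0063,0.25],"turn":[0,0,0],"fingers":1},{"delta_pos":[0.0538,-0.0063,0.25],"turn":[0,0,0],"fingers":1},{"delta_pos":[0.0538,-0.0063,0.25],"turn":[0,0,0],"fingers":1},{"delta_pos":[0.0538,-0.0063,0.325],"turn":[0,0,0],"fingers":1},{"delta_pos":[0.0538,-0.0063,0.3475],"turn":[0,0,0],"fingers":1},{"delta_pos":[0.0538,-0.0063,0.3475],"turn":[0,0,0],"fingers":1},{"delta_pos":[0.0538,-0.0063,0.3475],"turn":[0,0,0],"fingers":1},{"delta_pos":[0.0538,-0.0063,0.3475],"turn":[0,0,0],"fingers":1}]'

```text
clock: 2.52
position: [0.4822, 0.264, 0.0842]
ee_rot: [0.76, 0.65, 0.002, 0.0]
ft_force: [-0.1, 0.8, 0.5]
grip_width: -0.003
grasp_force: 0.0
```

```bash
python3 - <<'E'
from h import *
o=get_obs();print(o["position"],o["ft_force"]);rel([.4807,.2648,.070],np.radians(-8.9))
E
```

```text
[0.48217738 0.26403985 0.08423144] [-0.05225837  0.7617582   0.47345276]
delta [ 0.0005 -0.0016  0.0142] turn [ 0.002 -0.002 -0.001] rows 1
```

In the tool's units: 0.018 m / 0.8 = 0.0225, 0.017 m / 0.8 = 0.0213.

Call:
move_arm --plan '[{"delta_pos":[0,0,0.01],"turn":[0,0,0],"fingers":1},{"delta_pos":[0,0,0.0175],"turn":[0,0,0],"fingers":1},{"delta_pos":[0,0,0.02],"turn":[0,0,0],"fingers":1},{"delta_pos":[0,0,0.0213],"turn":[0,0,0],"fingers":1},{"delta_pos":[0,0,0.0225],"turn":[0,0,0],"fingers":1}]'

```text
clock: 3.15
position: [0.4813, 0.2633, 0.0643]
ee_rot: [0.76, 0.649, 0.0, -0.0]
ft_force: [-0.1, -0.3, -0.5]
grip_width: -0.001
grasp_force: 0.0
```

In the tool's units: 0.001 m / 0.8 = 0.0013.

Call:
move_arm --plan '[{"delta_pos":[0,0,0.0013],"turn":[0,0,0],"fingers":1},{"delta_pos":[0,0,0.0013],"turn":[0,0,0],"fingers":1}]'

```text
clock: 3.4
position: [0.4813, 0.2633, 0.0634]
ee_rot: [0.76, 0.649, 0.0, -0.0]
ft_force: [-0.1, 0.5, 0.8]
grip_width: -0.002
grasp_force: 0.2
```

In the tool's units: 0.001 m / 0.8 = 0.0013.

Call:
move_arm --plan '[{"delta_pos":[0,0,0.0013],"turn":[0,0,0],"fingers":1},{"delta_pos":[0,0,0.0013],"turn":[0,0,0],"fingers":1}]'

```text
clock: 3.65
position: [0.4813, 0.2635, 0.0631]
ee_rot: [0.76, 0.649, 0.0, -0.0]
ft_force: [-4.0, -1.5, 8.8]
grip_width: 0.002
grasp_force: 4.6
```

In the tool's units: 0.0005 m / 0.8 = 0.0006, 0.0003 m / 0.8 = 0.0004.

Call:
move_arm --plan '[{"delta_pos":[0,0,0.0004],"turn":[0,0,0],"fingers":1},{"delta_pos":[0,0,0.0006],"turn":[0,0,0],"fingers":1},{"delta_pos":[0,0,0.0006],"turn":[0,0,0],"fingers":1}]'

```text
clock: 4.03
position: [0.4814, 0.2635, 0.063]
ee_rot: [0.76, 0.649, 0.0, -0.0]
ft_force: [-4.5, -2.8, 13.4]
grip_width: 0.003
grasp_force: 6.7
```

In the tool's units: 0.012 m / 0.8 = 0.015, 0.003 m / 0.8 = 0.0038.

Call:
move_arm --plan '[{"delta_pos":[0,0.0013,0.0003],"turn":[0,0,0],"fingers":1},{"delta_pos":[0,0.0038,0.0003],"turn":[0,0,0],"fingers":1},{"delta_pos":[0,0.0075,0.0003],"turn":[0,0,0],"fingers":1},{"delta_pos":[0,0.0113,0.0003],"turn":[0,0,0],"fingers":1},{"delta_pos":[0,0.015,0.0003],"turn":[0,0,0],"fingers":1}]'

```text
clock: 4.65
position: [0.4933, 0.2617, 0.0629]
ee_rot: [0.76, 0.649, 0.0, -0.0]
ft_force: [-6.3, -2.8, 14.9]
grip_width: -0.002
grasp_force: 7.4
```

```bash
cat >> h.py <<'E'
def lidx(n="top"):
    """box-frame x extents of grey lid / rim heights from the camera (box pose fixed at first estimate)"""
    o,c=snap(n); th=np.radians(-8.9); ex=np.array([np.cos(th),np.sin(th)]); ey=np.array([-ex[1],ex[0]])
    d=c["P"][...,:2]-[.540,.2555]; bx=d@ex; by=d@ey; z=c["P"][...,2]
    m=(abs(by)<.03)&(z>.044)&(z<.062)&(abs(bx)<.3)
    print(n,"x extent",np.percentile(bx[m],[.3,99.7]).round(4)); return o,c,bx,by,z
E
python3 - <<'E'
from h import *
o,c,bx,by,z=lidx(); save(cv2.resize(c["color"][130:250,180:270],None,fx=5,fy=5,interpolation=cv2.INTER_CUBIC),"t2.png")
o=get_obs();print(o["ft_force"],o["position"])
E
```

```text
top x extent [-0.1089  0.1219]
[-4.16189361 -1.99402455 13.53421133] [0.49369703 0.26156239 0.06294456]
```

The lid followed 12 mm and the box stayed put. Continuing.

In the tool's units: 0.038 m / 0.8 = 0.0475, 0.033 m / 0.8 = 0.0413.

Call:
move_arm --plan '[{"delta_pos":[0,0.0038,0],"turn":[0,0,0],"fingers":1},{"delta_pos":[0,0.01,0],"turn":[0,0,0],"fingers":1},{"delta_pos":[0,0.0163,0],"turn":[0,0,0],"fingers":1},{"delta_pos":[0,0.0225,0],"turn":[0,0,0],"fingers":1},{"delta_pos":[0,0.0288,0],"turn":[0,0,0],"fingers":1},{"delta_pos":[0,0.035,0],"turn":[0,0,0],"fingers":1},{"delta_pos":[0,0.0413,0],"turn":[0,0,0],"fingers":1},{"delta_pos":[0,0.0475,0],"turn":[0,0,0],"fingers":1}]'

```text
clock: 5.7
position: [0.5309, 0.2557, 0.063]
ee_rot: [0.76, 0.649, 0.0, -0.0]
ft_force: [-5.8, -2.5, 14.7]
grip_width: 0.001
grasp_force: 7.1
```

```bash
python3 - <<'E'
from h import *
lidx();o=get_obs();print(o["ft_force"],o["position"])
E
```

```text
top x extent [-0.1066  0.1598]
[-4.58839301 -0.13637567 11.676383  ] [0.53155292 0.25553703 0.06300453]
```

In the tool's units: 0.048 m / 0.8 = 0.06, 0.0002 m / 0.8 = 0.0003.

Call:
move_arm --plan '[{"delta_pos":[0,0.0038,0.0003],"turn":[0,0,0],"fingers":1},{"delta_pos":[0,0.01,0.0003],"turn":[0,0,0],"fingers":1},{"delta_pos":[0,0.0163,0.0003],"turn":[0,0,0],"fingers":1},{"delta_pos":[0,0.0225,0.0003],"turn":[0,0,0],"fingers":1},{"delta_pos":[0,0.0288,0.0003],"turn":[0,0,0],"fingers":1},{"delta_pos":[0,0.035,0.0003],"turn":[0,0,0],"fingers":1},{"delta_pos":[0,0.0413,0.0003],"turn":[0,0,0],"fingers":1},{"delta_pos":[0,0.0475,0.0003],"turn":[0,0,0],"fingers":1},{"delta_pos":[0,0.0538,0.0003],"turn":[0,0,0],"fingers":1},{"delta_pos":[0,0.06,0.0003],"turn":[0,0,0],"fingers":1}]'

```text
clock: 7.0
position: [0.5785, 0.2482, 0.063]
ee_rot: [0.76, 0.649, 0.001, -0.0]
ft_force: [-5.9, -1.4, 14.3]
grip_width: 0.001
grasp_force: 7.1
```

```bash
python3 - <<'E'
from h import *
lidx();o=get_obs();print(o["ft_force"],o["position"])
E
```

```text
top x extent [-0.0039  0.2078]
[-4.15485883 -1.81343091 12.15427886] [0.57907095 0.24806461 0.06303597]
```

Call:
move_arm --plan '[{"delta_pos":[0,0.0038,0.0001],"turn":[0,0,0],"fingers":1},{"delta_pos":[0,0.0075,0.0001],"turn":[0,0,0],"fingers":1},{"delta_pos":[0,0.01,0.0001],"turn":[0,0,0],"fingers":1},{"delta_pos":[0,0.0125,0.0001],"turn":[0,0,0],"fingers":1},{"delta_pos":[0,0.0138,0.0001],"turn":[0,0,0],"fingers":1}]'

```text
clock: 7.68
position: [0.5894, 0.2465, 0.063]
ee_rot: [0.76, 0.649, 0.001, -0.0]
ft_force: [-5.1, -1.9, 14.7]
grip_width: 0.0
grasp_force: 7.2
```

```bash
python3 - <<'E'
from h import *
lidx();o=get_obs();print(o["ft_force"],o["position"])
E
```

```text
top x extent [0.0062 0.2186]
[-4.59271    -1.27585738 13.9640173 ] [0.58942674 0.24651851 0.06297424]
```

In the tool's units: 0.0015 m / 0.8 = 0.0019, 0.001 m / 0.8 = 0.0013.

Call:
move_arm --plan '[{"delta_pos":[0,0.0006,0],"turn":[0,0,0],"fingers":1},{"delta_pos":[0,0.0013,0],"turn":[0,0,0],"fingers":1},{"delta_pos":[0,0.0019,0],"turn":[0,0,0],"fingers":1}]'

```text
clock: 8.1
position: [0.59, 0.2465, 0.0629]
ee_rot: [0.76, 0.65, 0.0, -0.001]
ft_force: [-10.0, -2.2, 18.6]
grip_width: 0.002
grasp_force: 9.1
```

In the tool's units: -0.207 m / 0.8 = -0.2588, -0.15 m / 0.8 = -0.1875.

Call:
move_arm --plan '[{"delta_pos":[0,0,-0.0125],"turn":[0,0,0],"fingers":1},{"delta_pos":[0,0,-0.05],"turn":[0,0,0],"fingers":0.8},{"delta_pos":[0,0,-0.1125],"turn":[0,0,0],"fingers":0},{"delta_pos":[-0.0625,-0.005,-0.15],"turn":[0,0,0],"fingers":0},{"delta_pos":[-0.125,-0.01,-0.15],"turn":[0,0,0],"fingers":0},{"delta_pos":[-0.1875,-0.0125,-0.15],"turn":[0,0,0],"fingers":0},{"delta_pos":[-0.2588,-0.0125,-0.15],"turn":[0,0,0],"fingers":0},{"delta_pos":[-0.2588,-0.0125,-0.15],"turn":[0,0,0],"fingers":0},{"delta_pos":[-0.2588,-0.0125,-0.15],"turn":[0,0,0],"fingers":0}]'

```text
clock: 9.22
position: [0.5482, 0.0435, 0.1815]
ee_rot: [0.76, 0.649, 0.0, -0.0]
ft_force: [-0.2, 0.2, 0.0]
grip_width: 1.002
grasp_force: 0.0
```

```bash
python3 - <<'E'
from h import *
o,c,*_=lidx(); print(topfit(c,(299,197),.012,.05,.04)[1].mean(0))
o,c=snap("wrist"); d=np.linalg.norm(c["P"][...,:2]-[.547,.03],axis=-1)
d[c["range_z"]==0]=9; v,u=np.unravel_index(d.argmin(),d.shape); print(u,v)
m,q=topfit(c,(u,v),.012,.05,.04); print("desk",np.median(c["P"][(d>.03)&(d<.06)][:,2]))
t=q[q[:,2]>np.percentile(q[:,2],50)]; print(t.mean(0), t.min(0),t.max(0))
rel([.547,.03,.1],np.radians(-8.9))
E
```

```text
top x extent [-0.1094  0.2191]
n 256000 rect ((702.4890747070312, -89.658203125), (3219.94677734375, 1590.13330078125), 89.9466323852539) z [-7.800e-03 -4.000e-04  5.814e-01]
[ 0.56269931 -0.04412581  0.02721591]
319 199
n 1272 rect ((546.8944091796875, 30.154830932617188), (33.3531608581543, 33.40393829345703), 16.362619400024414) z [0.0163 0.0267 0.028 ]
desk 0.21937105509988047
[0.54687252 0.03005463 0.02729772] [0.53022274 0.01356903 0.02667727] [0.56251571 0.04604015 0.02962206]
delta [-0.0146  0.001   0.0813] turn [-0. -0.  0.] rows 2
```

In the tool's units: 0.167 m / 0.8 = 0.2088, -0.014 m / 0.8 = -0.0175.

Call:
move_arm --plan '[{"delta_pos":[-0.0175,0.0013,0.0625],"turn":[0,0,0],"fingers":0},{"delta_pos":[-0.0175,0.0013,0.125],"turn":[0,0,0],"fingers":0},{"delta_pos":[-0.0175,0.0013,0.175],"turn":[0,0,0],"fingers":0},{"delta_pos":[-0.0175,0.0013,0.2],"turn":[0,0,0],"fingers":0},{"delta_pos":[-0.0175,0.0013,0.2088],"turn":[0,0,0],"fingers":0},{"delta_pos":[-0.0175,0.0013,0.2088],"turn":[0,0,0],"fingers":0},{"delta_pos":[-0.0175,0.0013,0.2088],"turn":[0,0,0],"fingers":0}]'

```text
clock: 10.2
position: [0.5477, 0.0295, 0.0153]
ee_rot: [0.76, 0.65, 0.001, 0.0]
ft_force: [-0.5, -0.1, 0.0]
grip_width: 1.003
grasp_force: 0.0
```

Call:
move_arm --force 25 --plan '[{"delta_pos":[0,0,0],"turn":[0,0,0],"fingers":0.3},{"delta_pos":[0,0,0],"turn":[0,0,0],"fingers":0.45},{"delta_pos":[0,0,0],"turn":[0,0,0],"fingers":0.55},{"delta_pos":[0,0,0],"turn":[0,0,0],"fingers":0.65},{"delta_pos":[0,0,0],"turn":[0,0,0],"fingers":0.8},{"delta_pos":[0,0,0],"turn":[0,0,0],"fingers":1},{"delta_pos":[0,0,0],"turn":[0,0,0],"fingers":1}]'

```text
clock: 11.08
position: [0.547, 0.0291, 0.0145]
ee_rot: [0.76, 0.649, 0.0, -0.0]
ft_force: [-1.1, -0.0, 5.3]
grip_width: 0.377
grasp_force: 24.7
```

In the tool's units: 0.22 m / 0.8 = 0.275, 0.19 m / 0.8 = 0.2375.

Call:
move_arm --plan '[{"delta_pos":[0,0,-0.0125],"turn":[0,0,0],"fingers":1},{"delta_pos":[0,0,-0.0625],"turn":[0,0,0],"fingers":1},{"delta_pos":[0.0125,0,-0.125],"turn":[0,0,0],"fingers":1},{"delta_pos":[0.0625,-0.025,-0.1438],"turn":[0,0,0],"fingers":1},{"delta_pos":[0.125,-0.0625,-0.1438],"turn":[0,0,0],"fingers":1},{"delta_pos":[0.1875,-0.1,-0.1438],"turn":[0,0,0],"fingers":1},{"delta_pos":[0.2375,-0.1125,-0.1438],"turn":[0,0,0],"fingers":1},{"delta_pos":[0.275,-0.1175,-0.1438],"turn":[0,0,0],"fingers":1},{"delta_pos":[0.275,-0.1175,-0.1438],"turn":[0,0,0],"fingers":1},{"delta_pos":[0.275,-0.1175,-0.1438],"turn":[0,0,0],"fingers":1}]'

```text
clock: 12.32
position: [0.4886, 0.2602, 0.1294]
ee_rot: [0.761, 0.649, -0.0, 0.0]
ft_force: [-0.3, -0.9, -0.0]
grip_width: 0.374
grasp_force: 25.1
```

```bash
python3 - <<'E'
from h import *
o,c=snap("wrist"); print(o["ft_force"],o["grip_width"],o["grasp_force"])
save(c["color"],"w3.png")
th=np.radians(-8.9); ex=np.array([np.cos(th),np.sin(th)]); ey=np.array([-ex[1],ex[0]])
d=c["P"][...,:2]-[.540,.2555]; bx=d@ex; by=d@ey; z=c["P"][...,2]
f=(z<.03)&(z>.005)&(bx>-.1)&(bx<-.005)&(abs(by)<.036)&(c["range_z"]>0)
print("floor n",f.sum(),np.median(z[f]),"bx",np.percentile(bx[f],[1,99]),"by",np.percentile(by[f],[1,99]))
r=(z>.048)&(z<.062)&(abs(bx)<.13)&(abs(by)<.07); 
print("rim",np.median(z[r&(abs(by)>.04)]),"bx",np.percentile(bx[r],[.5,99.5]),"by",np.percentile(by[r],[.5,99.5]))
rel([.4886,.2635,.05],th)
E
```

```text
[-0.33132453 -0.85880746 -0.03742497] 0.3737444913678277 25.114448368549347
floor n 11031 0.015283410088272525 bx [-0.09909598 -0.00598483] by [-0.0346719   0.03238684]
rim 0.05572277805530758 bx [-0.10982443  0.12917734] by [-0.04433046  0.0453519 ]
delta [ 0.0036 -0.0008  0.0794] turn [ 0.     0.    -0.003] rows 2
```

View pics/w3.png

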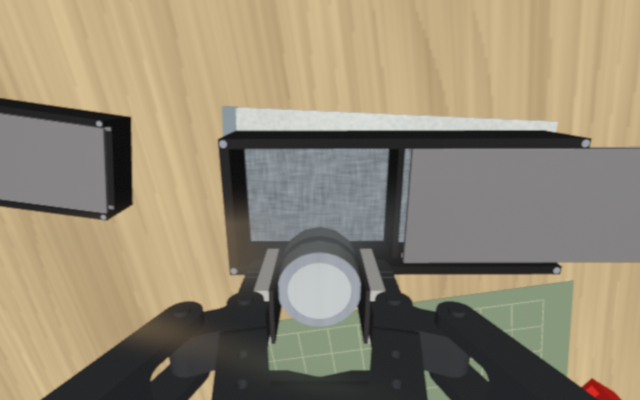

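The picture shows the loupe gripped upright at (320,285) above the open compartment, which spans (245..390, 150..240). The lid is fully out and the floor is at z≈0.015. Lowering in stages.

In the tool's units: 0.097 m / 0.8 = 0.1213, 0.096 m / 0.8 = 0.12.

Call:
move_arm --plan '[{"delta_pos":[0.0038,0,0.0375],"turn":[0,0,0],"fingers":1},{"delta_pos":[0.0038,0,0.0688],"turn":[0,0,0],"fingers":1},{"delta_pos":[0.0038,0,0.0875],"turn":[0,0,0],"fingers":1},{"delta_pos":[0.0038,0,0.1],"turn":[0,0,0],"fingers":1},{"delta_pos":[0.0038,0,0.11],"turn":[0,0,0],"fingers":1},{"delta_pos":[0.0038,0,0.1175],"turn":[0,0,0],"fingers":1},{"delta_pos":[0.0038,0,0.12],"turn":[0,0,0],"fingers":1},{"delta_pos":[0.0038,0,0.1213],"turn":[0,0,0],"fingers":1},{"delta_pos":[0.0038,0,0.1213],"turn":[0,0,0],"fingers":1}]'

```text
clock: 13.5
position: [0.4891, 0.2642, 0.0325]
ee_rot: [0.76, 0.649, 0.0, -0.0]
ft_force: [0.2, 0.7, -1.7]
grip_width: 0.376
grasp_force: 25.1
```

In the tool's units: 0.001 m / 0.8 = 0.0013, 0.0005 m / 0.8 = 0.0006.

Call:
move_arm --plan '[{"delta_pos":[0,0,0.0006],"turn":[0,0,0],"fingers":1},{"delta_pos":[0,0,0.0013],"turn":[0,0,0],"fingers":1},{"delta_pos":[0,0,0.0013],"turn":[0,0,0],"fingers":1}]'

```text
clock: 13.88
position: [0.4889, 0.2641, 0.0313]
ee_rot: [0.76, 0.649, 0.0, -0.0]
ft_force: [-0.2, -0.2, -0.1]
grip_width: 0.374
grasp_force: 25.1
```

In the tool's units: 0.001 m / 0.8 = 0.0013, 0.0005 m / 0.8 = 0.0006.

Call:
move_arm --plan '[{"delta_pos":[0,0,0.0006],"turn":[0,0,0],"fingers":1},{"delta_pos":[0,0,0.0013],"turn":[0,0,0],"fingers":1},{"delta_pos":[0,0,0.0013],"turn":[0,0,0],"fingers":1}]'

```text
clock: 14.25
position: [0.4889, 0.2641, 0.0303]
ee_rot: [0.76, 0.649, 0.0, -0.0]
ft_force: [-0.5, -0.1, -0.4]
grip_width: 0.372
grasp_force: 25.1
```

In the tool's units: 0.001 m / 0.8 = 0.0013, 0.0005 m / 0.8 = 0.0006.

Call:
move_arm --plan '[{"delta_pos":[0,0,0.0006],"turn":[0,0,0],"fingers":1},{"delta_pos":[0,0,0.0013],"turn":[0,0,0],"fingers":1},{"delta_pos":[0,0,0.0013],"turn":[0,0,0],"fingers":1}]'

```text
clock: 14.62
position: [0.489, 0.2641, 0.0293]
ee_rot: [0.76, 0.649, 0.0, -0.0]
ft_force: [-0.3, -0.1, 0.5]
grip_width: 0.378
grasp_force: 25.2
```

In the tool's units: 0.0006 m / 0.8 = 0.0008, 0.0003 m / 0.8 = 0.0004.

Call:
move_arm --plan '[{"delta_pos":[0,0,0.0004],"turn":[0,0,0],"fingers":1},{"delta_pos":[0,0,0.0008],"turn":[0,0,0],"fingers":1},{"delta_pos":[0,0,0.0008],"turn":[0,0,0],"fingers":1}]'

```text
clock: 15.0
position: [0.4889, 0.2641, 0.0292]
ee_rot: [0.76, 0.649, 0.0, -0.0]
ft_force: [-3.2, -1.7, 6.8]
grip_width: 0.375
grasp_force: 25.8
```

In the tool's units: -0.16 m / 0.8 = -0.2, -0.1 m / 0.8 = -0.125.

Call:
move_arm --plan '[{"delta_pos":[0,0,0],"turn":[0,0,0],"fingers":0.6},{"delta_pos":[0,0,0],"turn":[0,0,0],"fingers":0.55},{"delta_pos":[0,0,0],"turn":[0,0,0],"fingers":0.5},{"delta_pos":[0,0,0],"turn":[0,0,0],"fingers":0.44},{"delta_pos":[0,0,0],"turn":[0,0,0],"fingers":0.44},{"delta_pos":[0,0,-0.0063],"turn":[0,0,0],"fingers":0.44},{"delta_pos":[0,0,-0.025],"turn":[0,0,0],"fingers":0.44},{"delta_pos":[0,0,-0.0625],"turn":[0,0,0],"fingers":0.44},{"delta_pos":[0,0,-0.125],"turn":[0,0,0],"fingers":0.44},{"delta_pos":[0,0,-0.2],"turn":[0,0,0],"fingers":1},{"delta_pos":[0,0,-0.2],"turn":[0,0,0],"fingers":1},{"delta_pos":[0,0,-0.2],"turn":[0,0,0],"fingers":1}]'

```text
clock: 16.5
position: [0.4888, 0.2641, 0.1891]
ee_rot: [0.76, 0.649, 0.0, -0.0]
ft_force: [0.4, -1.1, -0.9]
grip_width: 0.002
grasp_force: 0.0
```

```bash
python3 - <<'E'
from h import *
o,c=snap("wrist"); save(c["color"],"w4.png")
th=np.radians(-8.9); ex=np.array([np.cos(th),np.sin(th)]); ey=np.array([-ex[1],ex[0]])
d=c["P"][...,:2]-[.540,.2555]; bx=d@ex; by=d@ey; z=c["P"][...,2]
f=(z>.028)&(z<.047)&(bx>-.095)&(bx<-.01)&(abs(by)<.036); print("loupe",np.median(z[f]),bx[f].mean(),by[f].mean(),f.sum())
r=(z>.048)&(z<.062)&(abs(bx)<.13)&(abs(by)<.07); print("rim bx",np.percentile(bx[r],[.5,99.5]),"by",np.percentile(by[r],[.5,99.5]))
l=(bx>.03)&(bx<.18)&(abs(by)<.03); print("lid z",np.median(z[l]))
lidx()
rel([.5892,.2468,.085],th)
E
```

```text
loupe 0.04141699187391268 -0.05074779135564187 0.00261186530171493 1343
rim bx [-0.10958278  0.12903094] by [-0.04451     0.04523729]
lid z 0.0524972603417988
top x extent [-0.1093  0.2192]
delta [-0.0008  0.1025  0.1026] turn [-0.001  0.001 -0.002] rows 3
```

View pics/w4.png

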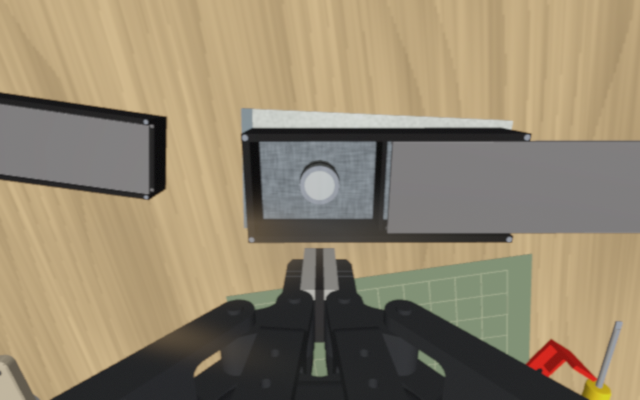

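The loupe stands upright in the compartment at (320,183) and its top is clear of the lid. Now closing.

In the tool's units: 0.125 m / 0.8 = 0.1563, 0.1025 m / 0.8 = 0.1281.

Call:
move_arm --plan '[{"delta_pos":[0,0.0625,0],"turn":[0,0,0],"fingers":1},{"delta_pos":[0,0.1281,0.0375],"turn":[0,0,0],"fingers":1},{"delta_pos":[0,0.1281,0.1],"turn":[0,0,0],"fingers":1},{"delta_pos":[0,0.1281,0.1313],"turn":[0,0,0],"fingers":1},{"delta_pos":[0,0.1281,0.1463],"turn":[0,0,0],"fingers":1},{"delta_pos":[0,0.1281,0.1525],"turn":[0,0,0],"fingers":1},{"delta_pos":[0,0.1281,0.155],"turn":[0,0,0],"fingers":1},{"delta_pos":[0,0.1281,0.1563],"turn":[0,0,0],"fingers":1},{"delta_pos":[0,0.1281,0.1563],"turn":[0,0,0],"fingers":1}]'

```text
clock: 17.73
position: [0.5904, 0.2483, 0.0644]
ee_rot: [0.76, 0.649, 0.001, 0.0]
ft_force: [-0.1, -0.2, -0.2]
grip_width: 0.002
grasp_force: 0.0
```

In the tool's units: 0.001 m / 0.8 = 0.0013, 0.0005 m / 0.8 = 0.0006.

Call:
move_arm --plan '[{"delta_pos":[0,0,0.0006],"turn":[0,0,0],"fingers":1},{"delta_pos":[0,0,0.0013],"turn":[0,0,0],"fingers":1},{"delta_pos":[0,0,0.0013],"turn":[0,0,0],"fingers":1}]'

```text
clock: 18.1
position: [0.5903, 0.2483, 0.0633]
ee_rot: [0.76, 0.65, 0.0, -0.0]
ft_force: [-1.8, -1.3, 4.9]
grip_width: -0.0
grasp_force: 2.5
```

In the tool's units: 0.0008 m / 0.8 = 0.001, 0.0004 m / 0.8 = 0.0005.

Call:
move_arm --plan '[{"delta_pos":[0,0,0.0005],"turn":[0,0,0],"fingers":1},{"delta_pos":[0,0,0.001],"turn":[0,0,0],"fingers":1},{"delta_pos":[0,0,0.001],"turn":[0,0,0],"fingers":1}]'

```text
clock: 18.48
position: [0.5903, 0.2483, 0.0631]
ee_rot: [0.76, 0.649, 0.0, -0.0]
ft_force: [-5.3, -1.5, 10.2]
grip_width: -0.002
grasp_force: 5.3
```

In the tool's units: -0.013 m / 0.8 = -0.0163, -0.002 m / 0.8 = -0.0025.

Call:
move_arm --plan '[{"delta_pos":[0,0,0.0005],"turn":[0,0,0],"fingers":1},{"delta_pos":[0,-0.0025,0.0008],"turn":[0,0,0],"fingers":1},{"delta_pos":[0,-0.0063,0.0008],"turn":[0,0,0],"fingers":1},{"delta_pos":[0,-0.0113,0.0008],"turn":[0,0,0],"fingers":1},{"delta_pos":[0,-0.0163,0.0008],"turn":[0,0,0],"fingers":1}]'

```text
clock: 19.1
position: [0.5794, 0.2501, 0.063]
ee_rot: [0.761, 0.649, 0.002, 0.001]
ft_force: [4.8, -1.2, 6.0]
grip_width: 0.001
grasp_force: 3.1
```

```bash
python3 - <<'E'
from h import *
lidx();o=get_obs();print(o["ft_force"],o["position"])
E
```

```text
top x extent [0.0016 0.2194]
[ 3.83278559 -0.29000129  6.86865549] [0.57896953 0.25028614 0.06294845]
```

In the tool's units: 0.0008 m / 0.8 = 0.001, 0.0004 m / 0.8 = 0.0005.

Call:
move_arm --plan '[{"delta_pos":[0,0,0.0005],"turn":[0,0,0],"fingers":1},{"delta_pos":[0,0,0.001],"turn":[0,0,0],"fingers":1},{"delta_pos":[0,0,0.001],"turn":[0,0,0],"fingers":1}]'

```text
clock: 19.52
position: [0.579, 0.2503, 0.0627]
ee_rot: [0.761, 0.649, 0.002, 0.001]
ft_force: [-0.6, -1.7, 13.1]
grip_width: -0.001
grasp_force: 6.7
```

Call:
move_arm --plan '[{"delta_pos":[0,-0.0013,0.0005],"turn":[0,0,0],"fingers":1},{"delta_pos":[0,-0.0038,0.001],"turn":[0,0,0],"fingers":1},{"delta_pos":[0,-0.0075,0.001],"turn":[0,0,0],"fingers":1},{"delta_pos":[0,-0.0113,0.001],"turn":[0,0,0],"fingers":1}]'

```text
clock: 20.02
position: [0.5718, 0.2514, 0.0626]
ee_rot: [0.761, 0.649, 0.003, 0.002]
ft_force: [3.6, -2.4, 13.1]
grip_width: 0.007
grasp_force: 6.3
```

```bash
python3 - <<'E'
from h import *
lidx();o=get_obs();print(o["ft_force"],o["position"])
E
```

```text
top x extent [-0.0005  0.212 ]
[ 4.0761746  -2.30664357 13.02577411] [0.57142168 0.25155729 0.0625092 ]
```

In the tool's units: -0.038 m / 0.8 = -0.0475, -0.003 m / 0.8 = -0.0038.

Call:
move_arm --plan '[{"delta_pos":[0,-0.0038,0.0001],"turn":[0,0,0],"fingers":1},{"delta_pos":[0,-0.01,0.0001],"turn":[0,0,0],"fingers":1},{"delta_pos":[0,-0.0163,0.0001],"turn":[0,0,0],"fingers":1},{"delta_pos":[0,-0.0225,0.0001],"turn":[0,0,0],"fingers":1},{"delta_pos":[0,-0.0288,0.0001],"turn":[0,0,0],"fingers":1},{"delta_pos":[0,-0.035,0.0001],"turn":[0,0,0],"fingers":1},{"delta_pos":[0,-0.0413,0.0001],"turn":[0,0,0],"fingers":1},{"delta_pos":[0,-0.0475,0.0001],"turn":[0,0,0],"fingers":1}]'

```text
clock: 21.08
position: [0.5343, 0.2574, 0.0625]
ee_rot: [0.761, 0.649, 0.003, 0.001]
ft_force: [4.7, -2.4, 14.5]
grip_width: -0.006
grasp_force: 7.0
```

```bash
python3 - <<'E'
from h import *
lidx();o=get_obs();print(o["ft_force"],o["position"])
E
```

```text
top x extent [-0.1074  0.1744]
[ 2.93144585 -3.32889463 15.65820683] [0.53369916 0.25756348 0.06239557]
```

In the tool's units: -0.043 m / 0.8 = -0.0538, -0.003 m / 0.8 = -0.0038.

Call:
move_arm --plan '[{"delta_pos":[0,-0.0038,0],"turn":[0,0,0],"fingers":1},{"delta_pos":[0,-0.01,0],"turn":[0,0,0],"fingers":1},{"delta_pos":[0,-0.0163,0],"turn":[0,0,0],"fingers":1},{"delta_pos":[0,-0.0225,0],"turn":[0,0,0],"fingers":1},{"delta_pos":[0,-0.0288,0],"turn":[0,0,0],"fingers":1},{"delta_pos":[0,-0.035,0],"turn":[0,0,0],"fingers":1},{"delta_pos":[0,-0.0413,0],"turn":[0,0,0],"fingers":1},{"delta_pos":[0,-0.0475,0],"turn":[0,0,0],"fingers":1},{"delta_pos":[0,-0.0538,0],"turn":[0,0,0],"fingers":1}]'

```text
clock: 22.25
position: [0.4919, 0.2642, 0.0624]
ee_rot: [0.761, 0.649, 0.003, 0.001]
ft_force: [4.5, -1.8, 15.0]
grip_width: -0.0
grasp_force: 7.6
```

```bash
python3 - <<'E'
from h import *
lidx();o=get_obs();print(o["ft_force"],o["position"])
E
```

```text
top x extent [-0.1091  0.1314]
[ 4.05608033 -4.34543075 16.86016182] [0.49125272 0.26428093 0.0623071 ]
```

In the tool's units: -0.019 m / 0.8 = -0.0238, -0.003 m / 0.8 = -0.0038.

Call:
move_arm --plan '[{"delta_pos":[0,-0.0038,-0.0001],"turn":[0,0,0],"fingers":1},{"delta_pos":[0,-0.01,-0.0001],"turn":[0,0,0],"fingers":1},{"delta_pos":[0,-0.015,-0.0001],"turn":[0,0,0],"fingers":1},{"delta_pos":[0,-0.02,-0.0001],"turn":[0,0,0],"fingers":1},{"delta_pos":[0,-0.0238,-0.0001],"turn":[0,0,0],"fingers":1}]'

```text
clock: 22.92
position: [0.473, 0.2671, 0.0623]
ee_rot: [0.761, 0.649, 0.003, 0.001]
ft_force: [4.9, -4.9, 14.9]
grip_width: -0.0
grasp_force: 7.7
```

```bash
python3 - <<'E'
from h import *
lidx();o=get_obs();print(o["ft_force"],o["position"])
E
```

```text
top x extent [-0.1091  0.1125]
[ 4.38948028 -4.55582871 15.87560265] [0.47264705 0.26722947 0.06231425]
```

In the tool's units: -0.0018 m / 0.8 = -0.0023, -0.0012 m / 0.8 = -0.0015.

Call:
move_arm --plan '[{"delta_pos":[0,-0.0008,-0.0001],"turn":[0,0,0],"fingers":1},{"delta_pos":[0,-0.0015,-0.0001],"turn":[0,0,0],"fingers":1},{"delta_pos":[0,-0.0023,-0.0001],"turn":[0,0,0],"fingers":1}]'

```text
clock: 23.35
position: [0.4712, 0.2674, 0.0624]
ee_rot: [0.761, 0.649, 0.003, 0.001]
ft_force: [4.6, -3.5, 15.5]
grip_width: 0.006
grasp_force: 7.5
```

In the tool's units: -0.001 m / 0.8 = -0.0013, -0.0005 m / 0.8 = -0.0006.

Call:
move_arm --plan '[{"delta_pos":[0,-0.0006,0],"turn":[0,0,0],"fingers":1},{"delta_pos":[0,-0.0013,0],"turn":[0,0,0],"fingers":1}]'

```text
clock: 23.6
position: [0.4705, 0.2675, 0.0624]
ee_rot: [0.761, 0.649, 0.003, 0.001]
ft_force: [6.2, -3.8, 13.1]
grip_width: -0.003
grasp_force: 6.7
```

In the tool's units: -0.001 m / 0.8 = -0.0013, -0.0005 m / 0.8 = -0.0006.

Call:
move_arm --plan '[{"delta_pos":[0,-0.0006,0.0001],"turn":[0,0,0],"fingers":1},{"delta_pos":[0,-0.0013,0.0001],"turn":[0,0,0],"fingers":1}]'

```text
clock: 23.85
position: [0.4701, 0.2676, 0.0624]
ee_rot: [0.761, 0.649, 0.004, 0.001]
ft_force: [7.1, -3.6, 13.8]
grip_width: -0.002
grasp_force: 6.7
```

```bash
python3 - <<'E'
from h import *
lidx();o=get_obs();print(o["ft_force"],o["position"])
E
```

```text
top x extent [-0.109   0.1099]
[ 7.67741524 -3.84631138 13.48299906] [0.47002122 0.26766228 0.06240737]
```

The force has risen at the shut stop and the lid end is at 0.110. Lifting off to check.

Call:
move_arm --plan '[{"delta_pos":[0,0.0004,-0.0038],"turn":[0,0,0],"fingers":1},{"delta_pos":[0,0,-0.025],"turn":[0,0,0],"fingers":1},{"delta_pos":[0,0,-0.075],"turn":[0,0,0],"fingers":1},{"delta_pos":[0,0,-0.15],"turn":[0,0,0],"fingers":1},{"delta_pos":[0,0.0375,-0.2],"turn":[0,0,0],"fingers":1},{"delta_pos":[0,0.0625,-0.2],"turn":[0,0,0],"fingers":1},{"delta_pos":[0,0.0625,-0.2],"turn":[0,0,0],"fingers":1},{"delta_pos":[0,0.0625,-0.2],"turn":[0,0,0],"fingers":1}]'

```text
clock: 24.9
position: [0.5142, 0.2601, 0.2194]
ee_rot: [0.76, 0.65, -0.001, -0.0]
ft_force: [-0.8, 0.5, -0.4]
grip_width: 0.001
grasp_force: 0.0
```

```bash
python3 - <<'E'
from h import *
lidx(); o,c=snap("wrist")
a=c["color"][90:270,200:560]; save(np.clip(255*(cv2.resize(a,None,fx=2.2,fy=2.2,interpolation=cv2.INTER_CUBIC)/255.)**.5,0,255).astype(np.uint8),"w5.png")
th=np.radians(-8.9); ex=np.array([np.cos(th),np.sin(th)]); ey=np.array([-ex[1],ex[0]])
d=c["P"][...,:2]-[.540,.2555]; bx=d@ex; by=d@ey; z=c["P"][...,2]
r=(z>.046)&(z<.062)&(abs(bx)<.2)&(abs(by)<.07)
for lo,hi in((-.048,-.040),(-.03,0),(0,.03),(.040,.048)):
    q=r&(by>lo)&(by<hi); print(lo,np.percentile(bx[q],[.5,99.5]).round(4))
E
```

```text
top x extent [-0.1092  0.1095]
-0.048 [-0.1094  0.1086]
-0.03 [-0.1092  0.1085]
0 [-0.1092  0.1085]
0.04 [-0.1091  0.1085]
```

View pics/w5.png

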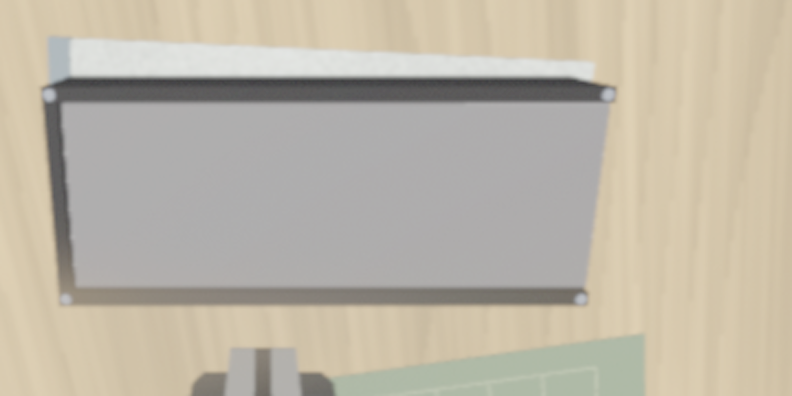

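The lid is fully shut: its end lines up with the box end (right edge ~(600,190)) and it meets the rim at (68,190). The box hasn't moved and the gripper is clear of it.

```bash
python3 -c "
from workcell import hand_in; print(hand_in())"
```

```text
the job is handed in; nothing more can be done
None
```

The loupe stands upright on the floor of the box's compartment with the lid slid fully shut over it; the box did not visibly move, the highest press I read was under 19 N, and the job is handed in at about 25 s.

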